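Thread three label rolls onto the unwind spindle and hang them on the labeller

TASK

Draw the bare spindle out of its hooded holder by its bar, set it down and let go, then take it by its knob. Run the bar through the cores of the three label rolls standing in the rack, lift all three out together on it without gripping or dropping a roll, and hang the loaded spindle across the two arms of the unwind bracket, one arm at each end of the bar with the rolls hanging between them, and let go. Leave the empty core, the spare roll and the guide roller as they are.

Things in the scene. Friction and masses are not known exactly. Their poses are not given: they have to be found in the camera images.
- spindle: Loose 0.14 kg spindle: round steel bar, 12 mm diameter, 180 mm long; round flange 34 mm wide; black square knob 24 x 24 x 50 mm. Origin on the axis where bar meets flange; x along the bar to its tip (x = 0.180); flange x = -0.004 to 0, knob -0.054 to -0.004; mass centre about x = 0.05. Starts level in the holder, flats level, axis 50 mm above the table, tip roughly to +y (robot's left).
- spindle_tip (a point): Free end of the bar, on the axis (spindle x = 0.180).
- spindle_mid (a point): Middle of the bar, on the axis (spindle x = 0.090).
- spindle_knob (a point): Centre of the square knob (spindle x = -0.029).
- holder: Grey fixed holder, 245 x 70 mm. Origin at table level; x along the parked spindle, knob to tip; parked spindle's origin at x = -0.055. A hood (x = -0.130 to -0.061, 44 wide, 72 mm high) hides the knob, open only at its +x end: slide the spindle about 60 mm along +x, then lift. A post at x = 0.095 (8 mm thick, 66 mm high) carries the bar in an open V; the bar is free between, over an 8 mm base.
- holder_mouth (a point): Centre of the pocket's open end, on the parked spindle's axis, 50 mm above the table.
- rack: White fixed rack, 112 x 84 mm, holding three label rolls on edge in a row. Origin at table level under the middle roll; x along the rolls' common axis, roughly to the robot's left (+y). Both ends are open above 42 mm; 3 mm thick dividers, 42 mm high, stand at x = -0.048, -0.016, 0.016 and 0.048.
- rack_axis (a point): Point on the rolls' common axis at the rack's middle, 60 mm above the table; axes as the rack's.
- roll0: Right-hand (rack x = -0.032) label roll in the rack: cream paper on a cardboard core, 64 mm diameter, 26 mm wide, bore 26 mm diameter, 0.055 kg. Origin at its centre; x along its bore, which is level and 60 mm above the table at the start (rolls stand 32 mm apart). Loose.
- roll1: Middle label roll in the rack: cream paper on a cardboard core, 64 mm diameter, 26 mm wide, bore 26 mm diameter, 0.055 kg. Origin at its centre; x along its bore, which is level and 60 mm above the table at the start (rolls stand 32 mm apart). Loose.
- roll2: Left-hand (rack x = +0.032) label roll in the rack: cream paper on a cardboard core, 64 mm diameter, 26 mm wide, bore 26 mm diameter, 0.055 kg. Origin at its centre; x along its bore, which is level and 60 mm above the table at the start (rolls stand 32 mm apart). Loose.
- bracket: Fixed metal unwind bracket, base 160 x 70 x 10 mm, two arms 8 mm thick at x = -0.068 and +0.068. Each ends in an open V, 35 deg either side of upright, about 35 mm wide at the mouth, prongs 111 mm high, carrying the bar's axis 95 mm above the table. Origin at table level in the middle; x along the hung bar, roughly to +y. Empty at the start; the empty spindle may be set down here too.
- bracket_axis (a point): Midway between the two arms on the hung spindle's axis, 95 mm above the table; axes as the bracket's.
- empty_core: Bystander: empty cardboard core standing upright, 32 mm diameter, 26 mm high; origin under its centre.
- spare_roll: Bystander: larger roll lying flat, 90 mm diameter, 30 mm high; origin under its centre.
- guide_roller: Bystander: steel guide roller without a knob lying on the table, 30 mm diameter, 160 mm long; origin under its centre.
Not all that is in view belongs to the job. Leave any pink look-alike of the roll2 alone.

How it is judged:
By the outcome, as a careful person would: the job done as asked, in the order asked, and still so for the second after the job is handed in, with the robot touching nothing.
It also fails if it takes over 72 s, if anything falls off the work surface, if the arm or the gripper's body presses on something with over 40 N, if the wrist force passes 120 N, or if a joint passes its speed limit or range.

ROBOT

A 6-joint arm with a two-finger parallel gripper is mounted at the origin on the work surface. World frame = base frame: x ahead of the robot, y to its left, z up, the work surface at z = 0. Lengths are in mm, angles in rad, forces in N, time in s.
With the tool pointing down it reaches from about 225 to 725 mm from the base axis. Payload 3.1 kg.
Tool frame: the origin (TCP) lies midway between the tips of the shut fingers; the grasp point (between the pads) lies behind it (grip_depth is the z of the grasp point in the tool frame, in mm); z points along the fingers, y is the line along which they close (so a half turn about z gives the same grasp; the last joint's range is limited). The gripper opens to 85 mm and grips with 20 to 120 N. Pads are 22 mm wide; open, the fingers measure 114 mm over their backs; the gripper's body (76 mm by 85 mm) begins 54 mm behind the grasp point. The pads swing forward as they close: fully open they stand 13 mm farther back than shut.
Start: joints at [1.139, 0.048, 0.099, 1.622, 0, 1.443], TCP at [157.06, 500.949, 231.312] pointing down, gripper open.
Joint ranges: [-2.91, 2.91], [-0.99, 1.94], [-1.21, 1.42], [-2.12, 2.29], [-1.49, 1.47], [-3.14, 3.14]. Speed limits (rad/s): [2.79, 2.79, 3.14, 3.14, 3.14, 3.14].

INTERFACE

Orientations are given as a rotation vector (axis times angle).
In Python, from station import * gives the robot as it stands.
- The arm moves only by the tool servo_tool, never from a script. Its argument "commands" is a list that holds one entry, the list of rows, each a list of 5 numbers: the opening, from 0 (shut) to 1 (fully open), then the shift along the tool's x, y, z normalised to -1 to 1, where 1 is 50 cm, then the turn about the tool's z normalised to -1 to 1, where 1 is 180 degrees. In form: [[[claw, x, y, z, spin], ...]]. A call has 1 to 8 rows; each row is the pose to reach, as a shift and turn from the pose commanded when the call began, along the tool's axes at that moment, turning the shorter way round; what a row does not reach only later rows make up. A row lasts 1/12 s, in which the tool goes at most 41.7 mm and 7.16 degrees, less where a joint would pass 70% of its speed; a pose out of reach is approached as far as the arm can. A call with a number of a shift or a turn outside -1 to 1 is refused whole. A call with a gripper value outside its range is refused whole. The fingers move at their own pace and stop on an object; "grip_force" is the grip in N (left out, the last holds). Time passes only in rows, so rows that repeat a pose let the fingers close. It gives the time, the measured TCP pose, the force, the opening and the grip force at its end, in the units of the state.
- sense(): the state, without advancing time (a new reading comes with each control period).
- capture(name): name is "side" or "top" or "wrist"; returns the picture (420x560x3 uint8, red, green, blue); there is no depth.
- camera_info(name): a dict with "fovy" (degrees; the focal length in pixels is half the picture's height over the tangent of half this angle, whatever the lens; pixels are square), "cx", "cy" (the principal point, pixels), "D" ([k1, k2, p1, p2, k3] as OpenCV has them; the pictures are not rectified), "R" (3x3) and "t" (3): a world point X has camera coordinates R X + t; the wrist camera has in their place "hand_eye" (4x4, takes a point from camera to tool coordinates, whose origin is the TCP and whose axes are the flange's). Camera axes: x right, y down, z forward; pixel columns grow to the right and rows downward; lengths in mm; the calibration is good to about 2 mm. A picture is of the moment at which its call begins: read the wrist's pose just before it. camera_info takes no time and is no camera call.
- finish_job(): hands the job in; it is judged then, once.
The state is a dict: "time_s": time; "joint_pos": joint angles; "qd": joint speeds; "tau": joint torques, N m; "tool_pos": TCP position; "tool_rot": TCP orientation; "wrist_force": force on the tool from outside, world axes, zero at the start; "torque": the same for the moment, N m; "width": opening from 0.0 (shut) to 1.0 (fully open); "grip_force": force on a finger pad.
Only numpy, scipy, OpenCV 4.12 (cv2) and the standard library are available. Lean on these libraries where they do the work, as an engineer would, in place of code of your own. Each camera call takes 0.05 s, during which the arm holds its last target. There are 200 camera calls.

## Working session

There is one attempt and no reset: what is moved stays moved. The work goes in short steps, Python scripts to look and compute and a tool call to move; the robot and the scene stay as the last step left them, time stands still between calls to the robot, and variables do not carry over. Pictures are saved under pics/ and viewed, at most 10 in all, crops included, and the job is handed in when it is done.

Besides the shell and the picture viewer there is one more tool, called after "Emit:" as name(argument=value, ...) on one line, values as JSON. servo_tool: Moves the arm, as the interface text tells. Scaled input: -1 to 1 covers 50 cm each way for a shift and 180 degrees each way for a turn. Its arguments: {"type":"object","properties":{"commands":{"type":"array","items":{"type":"array","items":{"type":"array","items":{"type":"number"}}}},"grip_force":{"type":"number"}},"required":["commands"]}

```bash
mkdir -p pics; ls; python3 - <<'E'
from station import *
import cv2
s=sense()
for k in ("time_s","tool_pos","tool_rot","width"): print(k,s[k])
for n in ("side","top","wrist"):
    print(n,camera_info(n)); cv2.imwrite(f"pics/{n}0.png",capture(n)[:,:,::-1])
a=[cv2.imread(f"pics/{n}0.png") for n in ("side","top")]
E
```

```text
pics
time_s 0.0
tool_pos [156.79503298 500.38723834 230.10841265]
tool_rot [-0.47526974 -3.10474876  0.003589  ]
width 0.9994657514130887
side {'fovy': 43.38504554574603, 'cx': 278.20363298628007, 'cy': 216.2488439517368, 'D': array([-0.13888116,  0.        ,  0.        ,  0.        ,  0.        ]), 'R': array([[ 9.89285232e-01, -1.45994370e-01, -6.11748909e-04],
       [-9.01132486e-02, -6.07316794e-01, -7.89332575e-01],
       [ 1.14866587e-01,  7.80930186e-01, -6.13965562e-01]]), 't': array([-488.93873205,  121.04116675, 1286.81004873])}
top {'fovy': 48.87973675416717, 'cx': 274.92600089972933, 'cy': 207.83581087756622, 'D': array([-0.01033449,  0.        ,  0.        ,  0.        ,  0.        ]), 'R': array([[ 0.02291091, -0.99956348,  0.01865334],
       [-0.98665166, -0.02561605, -0.16081763],
       [ 0.16122526, -0.01471988, -0.98680785]]), 't': array([ -31.86461174,  504.98333315, 1139.25595493])}
wrist {'fovy': 71.74069752445016, 'cx': 279.3768808475094, 'cy': 212.15862827449206, 'D': array([-0.00835256,  0.        ,  0.        ,  0.        ,  0.        ]), 'hand_eye': array([[-1.79588145e-04, -9.44448487e-01, -3.28659433e-01,
         8.42793272e+01],
       [ 9.99999978e-01, -1.33799301e-04, -1.61935391e-04,
         5.64623409e-01],
       [ 1.08965233e-04, -3.28659454e-01,  9.44448490e-01,
        -1.42553213e+02],
       [ 0.00000000e+00,  0.00000000e+00,  0.00000000e+00,
         1.00000000e+00]])}
```

View pics/top0.png

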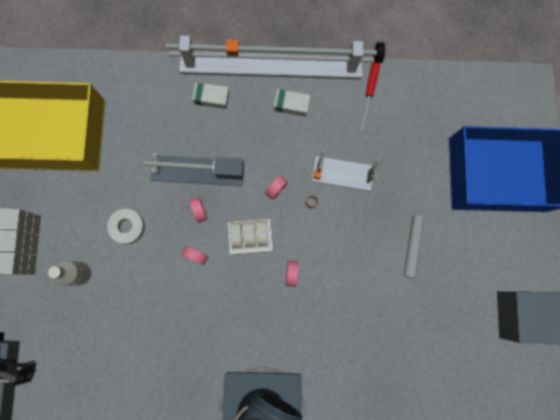

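View pics/side0.png

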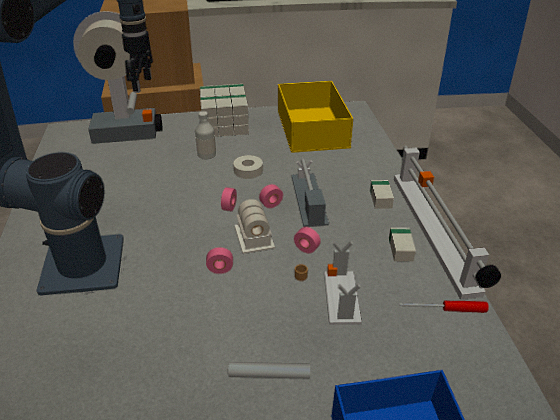

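Candidates for the spindle in the top view:
- bar in the grey holder, (180,164)
- long roller with the orange collar and black knob, (270,48)
- screwdriver, (370,90)
- guide roller, (413,246)

I choose the bar in the grey holder: dark hood at (229,168), tip at (145,163) pointing to +y. The rack with three cream rolls is at (250,236), and the pink look-alikes sit around it. The bracket is at (344,173), and its two V arms show in the side view at (342,255) and (347,300).

```bash
cat > h.py <<'E'
from station import *
import cv2, numpy as np
from scipy.spatial.transform import Rotation as Ro
def K(n):
    c=camera_info(n); f=210/np.tan(np.radians(c["fovy"]/2))
    return np.array([[f,0,c["cx"]],[0,f,c["cy"]],[0,0,1]]),c
def pose(s): return Ro.from_rotvec(s["tool_rot"]).as_matrix(), np.array(s["tool_pos"])
def rays(n,px,s=None):
    k,c=K(n); u=cv2.undistortPoints(np.array(px,float).reshape(-1,1,2),k,np.array(c["D"]))[:,0]
    d=np.c_[u,np.ones(len(u))]
    if n=="wrist":
        R,p=pose(s); H=c["hand_eye"]; return p+R@H[:3,3], (d@H[:3,:3].T)@R.T
    return -c["R"].T@c["t"], d@c["R"]
def plane(n,px,z,s=None):
    o,d=rays(n,px,s); return o+d*((z-o[2])/d[:,2])[:,None]
def tri(v):  # list of (origin, dir)
    A=np.zeros((3,3));b=np.zeros(3);P=[]
    for o,d in v:
        d=d/np.linalg.norm(d);M=np.eye(3)-np.outer(d,d);A+=M;b+=M@o;P.append((o,M))
    x=np.linalg.solve(A,b); return x,[round(float(np.linalg.norm(M@(x-o))),1) for o,M in P]
def proj(n,X,s=None):
    k,c=K(n); X=np.array(X,float).reshape(-1,3)
    if n=="wrist":
        R,p=pose(s);H=c["hand_eye"]; X=((X-p)@R-H[:3,3])@H[:3,:3]; r=t=np.zeros(3)
    else: r=cv2.Rodrigues(c["R"])[0]; t=c["t"]
    return cv2.projectPoints(X,r,np.array(t),k,np.array(c["D"]))[0][:,0]
def togo(xy,z,yaw=None):  # shift in tool units (/500) from measured pose + spin
    s=sense();R,p=pose(s);d=R.T@(np.array([*xy,z])-p)
    y=np.degrees(np.arctan2(R[1,0],R[0,0])); 
    print("shift",np.round(d/500,4),"yaw",round(y,2),"spin",None if yaw is None else round(((y-yaw+180)%360-180)/180,4))
def snap(n,name):
    s=sense(); im=capture(n)[:,:,::-1].copy(); cv2.imwrite(f"pics/{name}.png",im); return im,s
E
python3 - <<'E'
from h import *
np.set_printoptions(precision=1,suppress=True)
print("bar tip,hood",plane("top",[[145,163],[215,167],[229,166]],50))
print("rack rolls",plane("top",[[234,236],[249,234],[264,233]],60))
print("bracket",plane("top",[[318,160],[374,172]],111),plane("top",[[344,174]],10))
for a,b in (((145,163),(303,162)),((318,158),(342,245)),((375,170),(347,288))):
    o,d=rays("top",[a]);o2,d2=rays("side",[b]);print(tri([(o,d[0]),(o2,d2[0])]))
b=sense()
x=plane("top",[[190,168]],50)[0]
togo([450,210],330,90)
im=cv2.imread("pics/top0.png")[100:300,110:420]; cv2.imwrite("pics/c1.png",cv2.resize(im,None,fx=2.5,fy=2.5,interpolation=cv2.INTER_CUBIC))
E
```

```text
bar tip,hood [[612.  316.4  50. ]
 [606.3 136.8  50. ]
 [610.  101.1  50. ]]
rack rolls [[429.   80.8  60. ]
 [434.9  43.7  60. ]
 [438.4   6.5  60. ]]
bracket [[ 615.5 -121.2  111. ]
 [ 589.2 -258.5  111. ]] [[ 606.7 -201.8   10. ]]
(array([615. , 318.1,  43.9]), [1.4, 1.4])
(array([ 624.6, -123. ,   93.6]), [0.9, 0.9])
(array([ 598.4, -263.9,   99.4]), [1.1, 1.1])
shift [-0.7 -0.4 -0.2] yaw 162.59 spin 0.4033
```

View pics/c1.png

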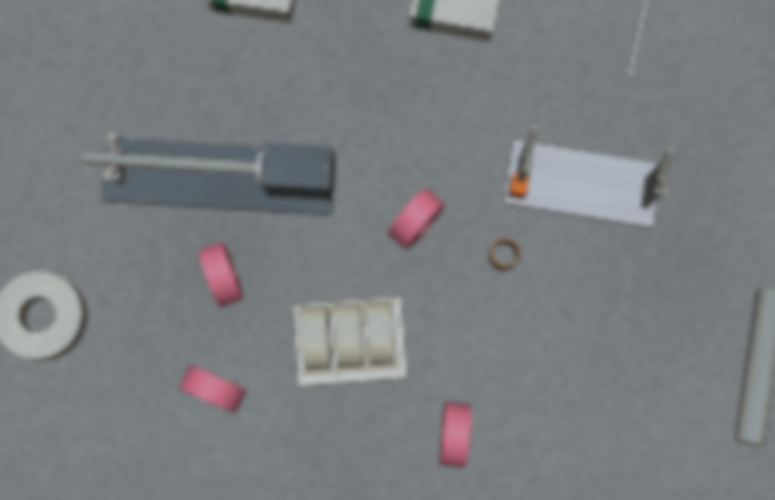

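The crop confirms the choice: a bare bar at (85–258,160), with its flange at the dark hood and its post at (113,158). The three cream rolls are in the white rack at (350,335). The bracket arms are at (528,160) and (658,178). Next I move the wrist camera over the scene.

Emit:
servo_tool(commands=[[[1,-0.826,-0.475,-0.12,0.4033],[1,-0.826,-0.475,-0.12,0.4033],[1,-0.826,-0.475,-0.12,0.4033],[1,-0.826,-0.475,-0.12,0.4033],[1,-0.826,-0.475,-0.12,0.4033],[1,-0.826,-0.475,-0.12,0.4033],[1,-0.826,-0.475,-0.12,0.4033],[1,-0.826,-0.475,-0.12,0.4033]]])

```text
time_s: 0.82
tool_pos: [382.1, 256.1, 273.0]
tool_rot: [-1.913, -2.491, -0.0]
wrist_force: [0.6, 1.8, -0.1]
width: 0.997
grip_force: 0.0
```

```bash
python3 - <<'E'
from h import *
s=sense();print(s["time_s"],s["tool_pos"],s["qd"]);togo([480,150],290,90)
E
```

```text
0.8167 [382.08904044 256.11511269 273.01777143] [-1.05954246  0.18135808  0.28727459  0.09874061  0.00189397  0.43713385]
shift [-0.2556  0.1344 -0.034 ] yaw 104.95 spin 0.0831
```

Emit:
servo_tool(commands=[[[1,-0.24,0.13,-0.03,0.08],[1,-0.24,0.13,-0.03,0.08],[1,-0.24,0.13,-0.03,0.08],[1,-0.24,0.13,-0.03,0.08],[1,-0.24,0.13,-0.03,0.08],[1,-0.24,0.13,-0.03,0.08]]])

```text
time_s: 1.32
tool_pos: [475.5, 159.0, 287.4]
tool_rot: [-2.205, -2.236, 0.001]
wrist_force: [-1.3, 0.2, -0.3]
width: 1.002
grip_force: 0.0
```

```bash
python3 - <<'E'
from h import *
s=sense();print(s["time_s"],s["tool_pos"],np.round(s["qd"],2));togo([480,-110],290,90)
im,s=snap("wrist","wA"); print(s["tool_pos"]); import json; json.dump({k:list(map(float,s[k])) for k in("tool_pos","tool_rot")},open("wA.json","w"))
E
```

```text
1.3167 [475.50371068 159.01192402 287.42392349] [ 0.04 -0.02 -0.01  0.01  0.    0.  ]
shift [-0.5381  0.0014 -0.0055] yaw 90.81 spin 0.0045
[475.50371068 159.01192402 287.42392349]
```

View pics/wA.png

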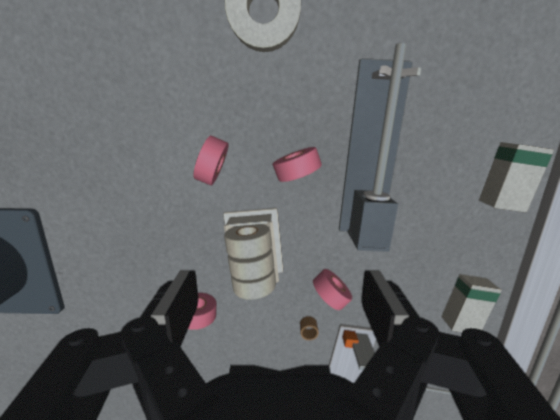

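The wrist view shows the bar tip at (400,43), the flange at (377,196), the post at (400,71), the hood at (375,225) and the three cream rolls at (250,262). I'll take a second view of the holder and rack, then two of the bracket.

Emit:
servo_tool(commands=[[[1,-0.12,0.17,0,0.0045],[1,-0.12,0.17,0,0.0045],[1,-0.12,0.17,0,0.0045],[1,-0.12,0.17,0,0.0045],[1,-0.12,0.17,0,0.0045],[1,-0.12,0.17,0,0.0045]]])

```text
time_s: 1.87
tool_pos: [560.4, 102.3, 288.1]
tool_rot: [-2.216, -2.225, 0.0]
wrist_force: [0.9, -0.1, 1.4]
width: 1.001
grip_force: 0.0
```

```bash
cat >> h.py <<'E'
import json
def keep(name):
    im,s=snap("wrist",name); json.dump({k:list(map(float,s[k])) for k in("tool_pos","tool_rot")},open(name+".json","w")); print(name,s["time_s"],np.round(s["tool_pos"],1),np.round(s["qd"],2))
def load(name): return json.load(open(name+".json")),cv2.imread(f"pics/{name}.png")
E
python3 -c "from h import *; keep('wB')"
```

```text
wB 1.8667 [560.4 102.3 288.1] [ 0.01 -0.02 -0.   -0.   -0.   -0.  ]
```

Emit:
servo_tool(commands=[[[1,-0.64,0,0,0],[1,-0.64,0,0,0],[1,-0.64,0,0,0],[1,-0.64,0,0,0],[1,-0.64,0,0,0],[1,-0.64,0,0,0],[1,-0.64,0,0,0],[1,-0.64,0,0,0]]])

```text
time_s: 2.58
tool_pos: [561.3, -221.2, 288.6]
tool_rot: [2.219, 2.222, -0.001]
wrist_force: [0.3, -0.5, -0.6]
width: 1.001
grip_force: 0.0
```

Emit:
servo_tool(commands=[[[1,0,0,0,0],[1,0,0,0,0],[1,0,0,0,0]]])

```text
time_s: 2.83
tool_pos: [561.9, -217.7, 288.6]
tool_rot: [-2.218, -2.225, -0.001]
wrist_force: [0.6, 0.8, -0.5]
width: 0.996
grip_force: 0.0
```

```bash
python3 -c "from h import *; keep('wC')"
```

```text
wC 2.8333 [ 561.9 -217.7  288.6] [ 0.02 -0.01 -0.    0.   -0.   -0.  ]
```

Emit:
servo_tool(commands=[[[1,0.06,-0.14,0,0],[1,0.06,-0.14,0,0],[1,0.06,-0.14,0,0],[1,0.06,-0.14,0,0],[1,0.06,-0.14,0,0],[1,0.06,-0.14,0,0]]])

```text
time_s: 3.38
tool_pos: [493.1, -189.0, 289.0]
tool_rot: [2.216, 2.223, 0.001]
wrist_force: [-0.3, 0.4, 0.2]
width: 1.0
grip_force: 0.0
```

```bash
python3 - <<'E'
from h import *; keep('wD')
a=[cv2.imread(f"pics/{n}.png")[:300] for n in("wB","wC","wD")]
b=np.vstack([np.hstack([a[0][:,100:500],a[1][:,80:480]]),np.hstack([a[2][:,100:500],a[2][:,:400]*0])])
cv2.imwrite("pics/m1.png",b)
E
```

```text
wD 3.3833 [ 493.1 -189.   289. ] [-0.01  0.02  0.01  0.   -0.    0.  ]
```

View pics/m1.png

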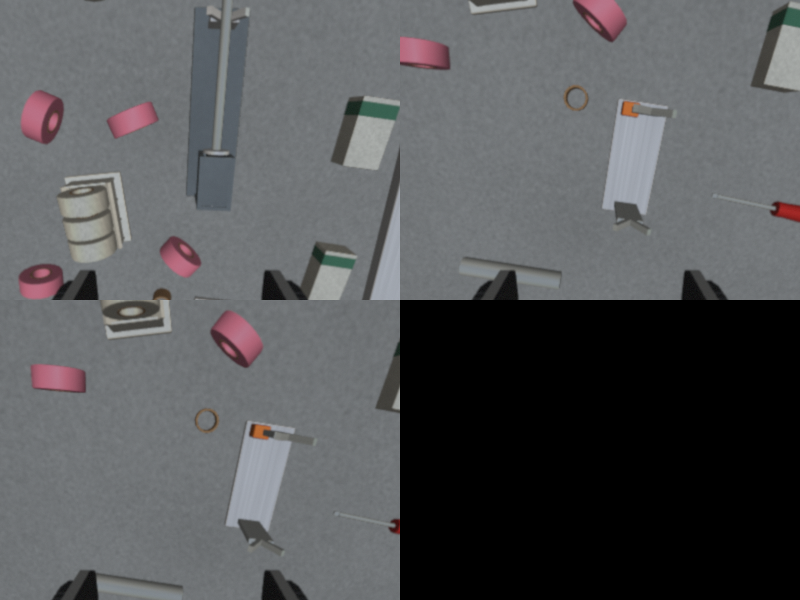

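The montage (wB at +100 px; wC at −320 px; wD at +100 px, −300 rows) shows:
- **wB:** bar (325,0–150), flange (316,152)
- **wC:** bracket base corners (298,98), (346,104), (327,214), (283,208)
- **wD:** base at (346–395,121–228), and roll0's right-hand bore at (230,10)

Next I fit these.

```bash
cat > m.py <<'E'
from h import *
np.set_printoptions(precision=1,suppress=True)
def barline(name,r0,r1,c0,c1):
    s,im=load(name); g=im.max(2).astype(float); P=[]
    for r in range(r0,r1):
        row=g[r,c0:c1]; t=(row.max()+np.percentile(row,20))/2; i=np.where(row>t)[0]
        if 5<=len(i)<=12 and i[-1]-i[0]<12: P.append(((row[i]-t)@i/(row[i]-t).sum()+c0,r))
    P=np.array(P); k=np.polyfit(P[:,1],P[:,0],1); res=P[:,0]-np.polyval(k,P[:,1])
    ok=abs(res)<1; k=np.polyfit(P[ok,1],P[ok,0],1); print(name,len(P),ok.sum(),k); return s,k
sA,kA=barline("wA",85,180,365,412); sB,kB=barline("wB",25,140,305,345)
def pl(s,k,r0,r1):
    o,d=rays("wrist",[(np.polyval(k,r),r) for r in (r0,r1)],s); n=np.cross(d[0],d[1]); return o,n/np.linalg.norm(n),d
oA,nA,dA=pl(sA,kA,43,196); oB,nB,dB=pl(sB,kB,10,152)
u=np.cross(nA,nB);u/=np.linalg.norm(u); u*=np.sign(u[1])
# points on line: intersect A-rays with plane B
pt=[oA+d*(nB@(oB-oA))/(nB@d) for d in dA]; pf=oB+dB[1]*(nA@(oA-oB))/(nA@dB[1])
print("bar dir",u,"yaw",np.degrees(np.arctan2(u[1],u[0])),"tip",pt[0],"flangeA",pt[1],"flangeB",pf)
def rect(name,lo,hi,box,z):
    s,im=load(name); x0,y0,x1,y1=box; m=np.zeros(im.shape[:2],np.uint8)
    h=cv2.cvtColor(im,cv2.COLOR_BGR2HSV); m[y0:y1,x0:x1]=cv2.inRange(h,np.array(lo),np.array(hi))[y0:y1,x0:x1]
    m=cv2.morphologyEx(m,cv2.MORPH_OPEN,np.ones((3,3)))
    c=max(cv2.findContours(m,0,2)[0],key=cv2.contourArea)[:,0].astype(float)
    X=plane("wrist",c,z,s)[:,:2].astype(np.float32); r=cv2.minAreaRect(X); print(name,"rect z",z,r,len(c)); return r
for n,b in (("wC",(270,80,365,230)),("wD",(315,105,425,245))):
    s,im=load(n); print(im[150:190:20,300:360:15].reshape(-1,3)[:8].tolist()); rect(n,(0,0,135),(180,70,255),b,10)
E
python3 m.py
python3 - <<'E'
from h import *
s,a=load("wA");s,b=load("wB");s,d=load("wD");s,c=load("wC")
f=lambda i,x,y:cv2.resize(i[y:y+100,x:x+133],(400,300),interpolation=cv2.INTER_CUBIC)
cv2.imwrite("pics/m2.png",np.vstack([np.hstack([f(a,190,200),f(b,140,165)]),np.hstack([f(d,180,0),f(c,260,125)])]))
E
```

```text
wA 71 71 [ -0.2 410.1]
wB 107 107 [ -0.1 328.4]
bar dir [0. 1. 0.] yaw 87.94139535245866 tip [614.6 320.2  55.1] flangeA [608.  138.5  53.9] flangeB [608.  138.4  53.9]
[[175, 166, 160], [176, 167, 161], [173, 164, 158], [119, 117, 113], [177, 168, 161], [175, 166, 160], [177, 168, 162], [121, 118, 115]]
wC rect z 10 ((611.239501953125, -199.0947265625), (158.594970703125, 69.23433685302734), 82.01280212402344) 119
[[118, 116, 112], [120, 117, 114], [125, 122, 118], [172, 162, 157], [121, 119, 115], [116, 113, 110], [119, 117, 113], [170, 162, 156]]
wD rect z 10 ((611.3003540039062, -199.10879516601562), (158.63967895507812, 68.95679473876953), 81.95997619628906) 132
```

View pics/m2.png

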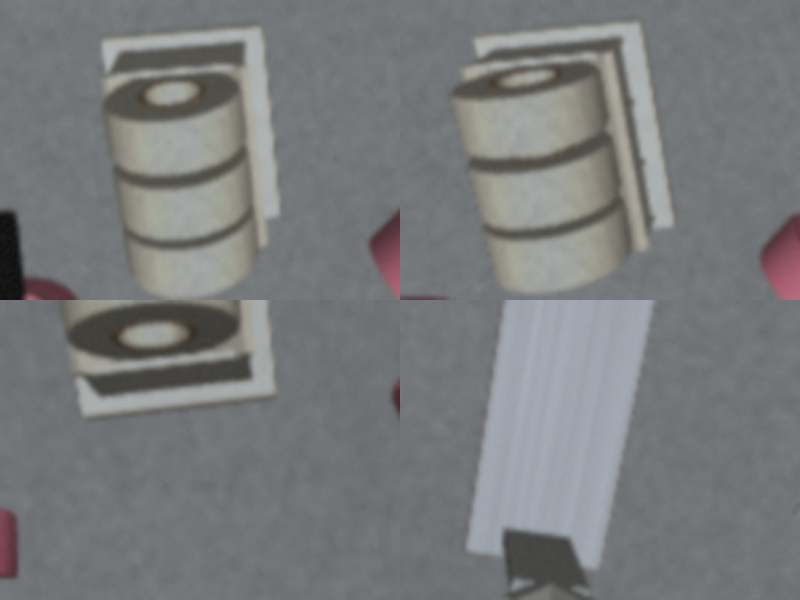

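The crop shows the rack's rolls with these bore centres: A (247.3,231.3), B (182.7,190.7), D (231,11.3). The rack base corners are A (277.3,209), (224.3,213.3); B (220,172.3), (165.7,178.3); D (271.7,31), (208,38.7).

Measured poses:
- **Spindle:** origin about (609.3,139,50), yaw 87.9°; length 183 mm (180 expected)
- **Bracket:** (611.3,−199.1), yaw 82°
- **Rack axis:** (437.2,43.3), yaw 95.6°, z 59.7 (60 expected)

All agree with the sizes and heights given. Next I approach the bar.

Emit:
servo_tool(commands=[[[1,0.756,0.236,0.278,0.0117],[1,0.756,0.236,0.278,0.0117],[1,0.756,0.236,0.278,0.0117],[1,0.756,0.236,0.278,0.0117],[1,0.756,0.236,0.278,0.0117],[1,0.756,0.236,0.278,0.0117],[1,0.756,0.236,0.278,0.0117],[1,0.756,0.236,0.278,0.0117]]])

```text
time_s: 4.1
tool_pos: [586.7, 113.1, 177.2]
tool_rot: [2.259, 2.182, 0.002]
wrist_force: [0.2, -0.8, 0.2]
width: 0.998
grip_force: 0.0
```

Emit:
servo_tool(commands=[[[1,0,0,0,0],[1,0,0,0,0]]])

```text
time_s: 4.27
tool_pos: [585.3, 113.2, 175.7]
tool_rot: [-2.254, -2.186, 0.004]
wrist_force: [-0.3, -0.4, -0.5]
width: 0.997
grip_force: 0.0
```

```bash
python3 - <<'E'
from h import *
s=sense();print(s["time_s"],s["tool_pos"],np.round(s["qd"],2));togo([611,189],120,87.9)
E
```

```text
4.2667 [585.34148266 113.15352768 175.71960974] [-0.05 -0.04  0.01  0.01 -0.02 -0.  ]
shift [0.1533 0.0469 0.1112] yaw 88.23 spin 0.0018
```

Emit:
servo_tool(commands=[[[1,0.1533,0.0469,0.05,0.0018],[1,0.1533,0.0469,0.1,0.0018],[1,0.1533,0.0469,0.11,0.0018],[1,0.1533,0.0469,0.16,0.0018],[1,0.1533,0.0469,0.21,0.0018],[1,0.1533,0.0469,0.25,0.0018],[1,0.1533,0.0469,0.265,0.0018],[1,0.1533,0.0469,0.265,0.0018]]])

```text
time_s: 4.93
tool_pos: [609.8, 184.9, 42.5]
tool_rot: [-2.266, -2.172, 0.007]
wrist_force: [-0.0, 0.3, 0.2]
width: 1.002
grip_force: 0.0
```

```bash
python3 - <<'E'
from h import *
s=sense();print(s["time_s"],s["tool_pos"],np.round(s["qd"],2),s["wrist_force"]);togo([611,189],32,87.9)
keep("wE")
E
```

```text
4.9333 [609.79030828 184.85568794  42.51239033] [ 0.   -0.03  0.05  0.02  0.    0.  ] [-0.04802631  0.3055136   0.24457015]
shift [0.0084 0.0022 0.021 ] yaw 87.57 spin -0.0019
wE 4.9333 [609.8 184.9  42.5] [ 0.   -0.03  0.05  0.02  0.    0.  ]
```

View pics/wE.png

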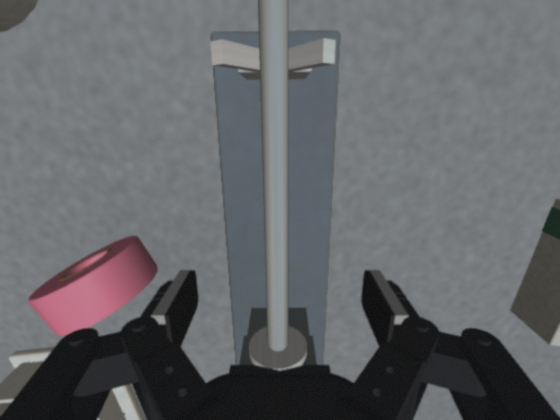

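The bar (column about 276) is centred between the fingers (190 and 370), with the flange at (278,347). Now I descend and close.

Emit:
servo_tool(commands=[[[1,0.0084,0.0022,0.021,-0.0019],[1,0.0084,0.0022,0.022,-0.0019],[0.1,0.0084,0.0022,0.022,-0.0019],[0.1,0.0084,0.0022,0.022,-0.0019],[0,0.0084,0.0022,0.022,-0.0019],[0,0.0084,0.0022,0.022,-0.0019],[0,0.0084,0.0022,0.022,-0.0019],[0,0.0084,0.0022,0.022,-0.0019]]], grip_force=60)

```text
time_s: 5.65
tool_pos: [611.2, 190.9, 34.3]
tool_rot: [-2.258, -2.181, 0.003]
wrist_force: [-17.5, 0.3, 9.5]
width: 0.144
grip_force: 8.6
```

Emit:
servo_tool(commands=[[[0,0,0,0,0],[0,0,0,0,0],[0,0,0,0,0],[0,0,0,0,0]]])

```text
time_s: 5.98
tool_pos: [610.6, 191.0, 34.5]
tool_rot: [-2.257, -2.182, 0.005]
wrist_force: [-5.9, -0.5, 4.9]
width: 0.119
grip_force: 58.5
```

```bash
python3 - <<'E'
from h import *
s=sense();print(s["time_s"],s["tool_pos"],s["wrist_force"],s["torque"],s["width"],s["grip_force"]);togo([611+65*.0366,189+65],32,87.9)
E
```

```text
5.9833 [610.6130971  190.95397024  34.45576168] [-5.91332494 -0.54613361  4.8550848 ] [-0.0903613   1.11189742  0.11851286] 0.11866732820451245 58.456774950027466
shift [0.1262 0.0013 0.0049] yaw 88.06 spin 0.0009
```

Gripped: 58 N, opening about 10 mm. Now I slide it out along the bar.

Emit:
servo_tool(commands=[[[0,0.01,0,-0.001,0],[0,0.03,0,-0.002,0],[0,0.05,0,-0.003,0],[0,0.07,0,-0.003,0],[0,0.09,0,-0.003,0],[0,0.11,0,-0.003,0],[0,0.132,0,-0.003,0],[0,0.132,0,-0.003,0]]])

```text
time_s: 6.65
tool_pos: [612.3, 259.8, 35.0]
tool_rot: [-2.252, -2.182, 0.003]
wrist_force: [-5.8, 3.0, 0.9]
width: 0.113
grip_force: 58.6
```

```bash
python3 - <<'E'
from h import *
s=sense();print(s["time_s"],s["tool_pos"],s["wrist_force"],s["torque"],s["width"],s["grip_force"]);togo([613,256],150,87.9)
E
```

```text
6.65 [612.28497487 259.77636435  34.96689815] [-5.75649761  3.03367687  0.92066683] [0.73882114 1.12033436 0.1653625 ] 0.1130823296073156 58.643789291381836
shift [-0.0068  0.0005 -0.2301] yaw 88.18 spin 0.0016
```

Emit:
servo_tool(commands=[[[0,0,0,-0.02,0],[0,0,0,-0.06,0],[0,0,0,-0.12,0],[0,0,0,-0.18,0],[0,0,0,-0.24,0],[0,0,0,-0.29,0],[0,0,0,-0.29,0],[0,0,0,-0.29,0]]])

```text
time_s: 7.32
tool_pos: [617.1, 257.2, 183.9]
tool_rot: [2.258, 2.18, 0.01]
wrist_force: [-0.4, -0.4, -1.6]
width: 0.116
grip_force: 58.6
```

```bash
python3 - <<'E'
from h import *
s=sense();print(s["time_s"],s["tool_pos"],s["wrist_force"],s["torque"],s["width"],s["grip_force"])
keep("wF"); a,_=snap("side","sF"); t,_=snap("top","tF")
w=cv2.imread("pics/wF.png")
cv2.imwrite("pics/m3.png",np.hstack([cv2.resize(w,(400,300)),cv2.resize(a[70:250,200:400],(400,360))[:300]]))
E
```

```text
7.3167 [617.13750985 257.21884372 183.86154758] [-0.442564   -0.44848422 -1.55095776] [-0.04657612 -0.0335106  -0.00763898] 0.11570150066532611 58.60832333564758
wF 7.3167 [617.1 257.2 183.9] [-0.    0.03 -0.08 -0.01  0.    0.  ]
```

View pics/m3.png

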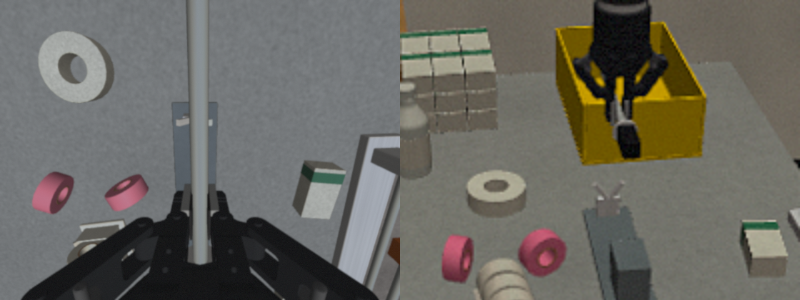

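The spindle is free of the holder (hanging weight 1.55 N) and level in the grip. I'll carry it to the bracket.

Emit:
servo_tool(commands=[[[0,-0.03,0,0,0.002],[0,-0.09,0,0,0.006],[0,-0.15,0,0,0.01],[0,-0.22,0,0,0.015],[0,-0.29,0,0,0.019],[0,-0.36,0,0,0.024],[0,-0.43,0,0,0.029],[0,-0.5,0,0,0.033]]])

```text
time_s: 8.13
tool_pos: [604.6, 4.7, 178.4]
tool_rot: [-2.37, -2.059, 0.004]
wrist_force: [0.3, 0.4, -1.4]
width: 0.115
grip_force: 58.6
```

Emit:
servo_tool(commands=[[[0,-0.07,0,0,0],[0,-0.14,0,0,0],[0,-0.21,0,0,0],[0,-0.28,0,0,0],[0,-0.35,0,0,0],[0,-0.41,0,0,0],[0,-0.46,0,0,0],[0,-0.48,0,0,0]]])

```text
time_s: 8.8
tool_pos: [570.8, -234.8, 178.2]
tool_rot: [-2.373, -2.055, 0.005]
wrist_force: [0.8, -0.0, -1.9]
width: 0.115
grip_force: 58.6
```

Emit:
servo_tool(commands=[[[0,0,0,0,0],[0,0,0,0,0]]])

```text
time_s: 8.97
tool_pos: [572.2, -230.5, 179.2]
tool_rot: [-2.369, -2.059, 0.0]
wrist_force: [-0.1, -0.6, -1.2]
width: 0.112
grip_force: 58.6
```

```bash
python3 - <<'E'
from h import *
s=sense();print(s["time_s"],s["tool_pos"],s["wrist_force"],s["width"],s["grip_force"]);togo([606,-236.7],120,82.1)
keep("wG")
E
```

```text
8.9667 [ 572.21538126 -230.54447452  179.16943463] [-0.13741264 -0.57647833 -1.2053914 ] 0.11172361393211049 58.61286520957947
shift [-0.003   0.0689  0.1182] yaw 81.99 spin -0.0006
wG 8.9667 [ 572.2 -230.5  179.2] [ 0.04 -0.01  0.    0.    0.   -0.  ]
```

Emit:
servo_tool(commands=[[[0,0,0.02,0,0],[0,-0.001,0.05,0.03,0],[0,-0.003,0.0689,0.07,-0.0006],[0,-0.003,0.0689,0.1,-0.0006],[0,-0.003,0.0689,0.118,-0.0006],[0,-0.003,0.0689,0.118,-0.0006],[0,-0.003,0.0689,0.118,-0.0006]]])

```text
time_s: 9.6
tool_pos: [606.7, -235.5, 121.1]
tool_rot: [-2.365, -2.065, 0.001]
wrist_force: [0.3, -0.2, -0.3]
width: 0.117
grip_force: 58.7
```

```bash
python3 - <<'E'
from h import *
s=sense();print(s["time_s"],s["tool_pos"],s["wrist_force"]);togo([606,-236.7],80,82.1)
keep("wH"); a,_=snap("side","sH"); t,_=snap("top","tH")
w=cv2.imread("pics/wH.png")
cv2.imwrite("pics/m4.png",np.hstack([cv2.resize(w,(400,300)),cv2.resize(a[180:330,260:460],(400,300),interpolation=2)]))
E
```

```text
9.6 [ 606.6611934  -235.49529227  121.07345887] [ 0.32437425 -0.22767907 -0.31506507]
shift [-0.0026 -0.0009  0.0821] yaw 82.26 spin 0.0009
wH 9.6 [ 606.7 -235.5  121.1] [-0.01 -0.02  0.04 -0.   -0.    0.  ]
```

View pics/m4.png

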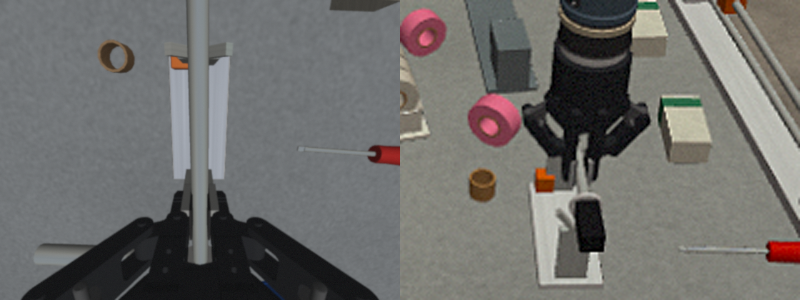

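The bar is centred over the far arm's V (prongs at 165 and 233, bar at 199). Lowering.

Emit:
servo_tool(commands=[[[0,-0.0026,-0.0009,0.02,0.0009],[0,-0.0026,-0.0009,0.045,0.0009],[0,-0.0026,-0.0009,0.065,0.0009],[0,-0.0026,-0.0009,0.074,0.0009],[0,-0.0026,-0.0009,0.078,0.0009],[0,-0.0026,-0.0009,0.078,0.0009]]])

```text
time_s: 10.25
tool_pos: [605.4, -237.8, 80.9]
tool_rot: [-2.369, -2.059, 0.002]
wrist_force: [-0.8, -0.1, -2.1]
width: 0.116
grip_force: 58.7
```

Emit:
servo_tool(commands=[[[0,0,0,0.003,0],[0,0,0,0.003,0]]])

```text
time_s: 10.42
tool_pos: [606.1, -238.2, 81.3]
tool_rot: [-2.371, -2.061, 0.001]
wrist_force: [-1.0, 1.2, -1.4]
width: 0.114
grip_force: 58.7
```

Emit:
servo_tool(commands=[[[0,0,0,0.003,0],[0,0,0,0.003,0]]])

```text
time_s: 10.58
tool_pos: [606.1, -238.2, 81.0]
tool_rot: [2.371, 2.061, -0.001]
wrist_force: [-3.9, 0.8, 2.2]
width: 0.112
grip_force: 59.3
```

Emit:
servo_tool(commands=[[[0,0,0,0.002,0],[0,0,0,0.004,0],[0,0,0,0.004,0]]])

```text
time_s: 10.83
tool_pos: [606.2, -238.3, 80.8]
tool_rot: [2.37, 2.06, -0.0]
wrist_force: [-6.9, 2.6, 9.5]
width: 0.117
grip_force: 59.9
```

```bash
python3 - <<'E'
from h import *
s=sense();print(s["time_s"],s["tool_pos"],s["wrist_force"],s["torque"],s["width"])
E
```

```text
10.8333 [ 606.21948117 -238.27131861   80.84817141] [-6.86163291  2.62757956  9.51969858] [ 0.52417489  1.44387934 -0.03918546] 0.11696149964640844
```

Seated. Release, then rise.

Emit:
servo_tool(commands=[[[0.3,0,0,0,0],[0.5,0,0,0,0],[0.5,0,0,0,0],[0.5,0,0,0,0],[0.5,0,0,0,0]]])

```text
time_s: 11.25
tool_pos: [606.6, -238.3, 77.2]
tool_rot: [2.371, 2.061, 0.0]
wrist_force: [-0.4, 0.6, 0.3]
width: 0.501
grip_force: 0.0
```

Emit:
servo_tool(commands=[[[0.5,0,0,-0.02,0],[0.5,0,0,-0.06,0],[0.5,0,0,-0.12,0],[0.7,-0.04,0,-0.18,0],[0.7,-0.08,0,-0.22,0],[0.7,-0.12,0,-0.24,0],[0.7,-0.17,0,-0.24,0],[0.7,-0.17,0,-0.24,0]]])

```text
time_s: 11.92
tool_pos: [594.4, -327.6, 199.7]
tool_rot: [2.371, 2.052, -0.002]
wrist_force: [-0.2, -0.4, -0.8]
width: 0.701
grip_force: 0.0
```

```bash
python3 - <<'E'
from h import *
s=sense();print(s["time_s"],s["tool_pos"],s["wrist_force"],s["width"])
keep("wI"); a,_=snap("side","sI"); t,_=snap("top","tI")
w=cv2.imread("pics/wI.png")
cv2.imwrite("pics/m5.png",np.hstack([cv2.resize(w,(400,300)),cv2.resize(a[210:330,290:450],(400,300),interpolation=2)]))
E
```

```text
11.9167 [ 594.37038686 -327.59101875  199.67666863] [-0.24764081 -0.43416971 -0.79251826] 0.7012538162437116
wI 11.9167 [ 594.4 -327.6  199.7] [ 0.04 -0.   -0.06  0.02  0.05  0.04]
```

View pics/m5.png

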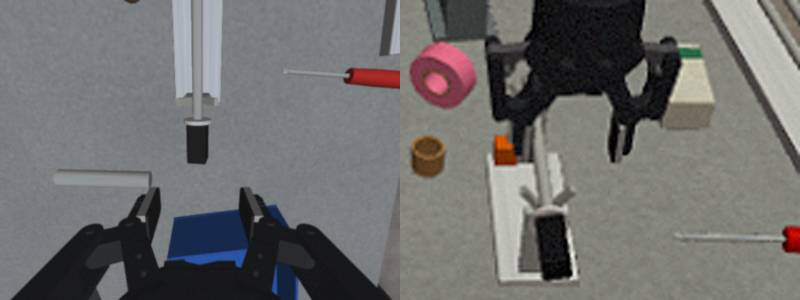

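The spindle is resting in both V arms with the knob overhanging, at about (277,199) in the wrist picture and the flange at (277,171). I'll measure it there, and from a second place after approaching.

```bash
cat > k.py <<'E'
from h import *
np.set_printoptions(precision=1,suppress=True)
def knob(name,box):
    s,im=load(name); x0,y0,x1,y1=box; g=im.max(2); m=np.zeros(g.shape,np.uint8); m[y0:y1,x0:x1]=(g[y0:y1,x0:x1]<55)*255
    c=max(cv2.findContours(m,0,2)[0],key=cv2.contourArea); r=cv2.minAreaRect(c); x,y,w,h=cv2.boundingRect(c); print(name,r,(x,y,w,h))
    return s,c[:,0].astype(float)
if __name__=="__main__":
    s,c=knob("wI",(240,165,320,245))
    X=plane("wrist",c,107,s); r=cv2.minAreaRect(X[:,:2].astype(np.float32)); print(r, X[:,1].min(),X[:,1].max())
    b=cv2.boxPoints(r);print(b)
    u=np.array([np.cos(np.radians(82)),np.sin(np.radians(82))]); v=np.array([u[1],-u[0]]);o=np.array([611.3,-199.1])
    print("along",((X[:,:2]-o)@u).min(),((X[:,:2]-o)@u).max(),"lat",((X[:,:2]-o)@v).min(),((X[:,:2]-o)@v).max())
E
python3 k.py
```

```text
wI ((275.5, 202.0), (52.0, 29.0), 90.0) (261, 176, 30, 53)
((594.0039672851562, -315.9857177734375), (46.303955078125, 24.21335792541504), 82.02000427246094) -340.116342383619 -291.3921107360194
[[ 578.8 -337.2]
 [ 602.8 -340.6]
 [ 609.2 -294.7]
 [ 585.2 -291.4]]
along -141.30426872483034 -95.00750760423814 lat -12.973627800156237 11.251774485497275
```

```bash
python3 - <<'E'
from h import *
togo([594.4,-313],150,82.0)
E
```

```text
shift [ 0.0185 -0.0028  0.0951] yaw 81.97 spin -0.0002
```

Emit:
servo_tool(commands=[[[0.7,0.01,-0.003,0.05,0],[0.7,0.018,-0.003,0.09,0],[0.7,0.018,-0.003,0.095,0],[0.7,0.018,-0.003,0.095,0],[0.7,0.018,-0.003,0.095,0]]], grip_force=120)

```text
time_s: 12.48
tool_pos: [594.5, -312.6, 150.5]
tool_rot: [-2.37, -2.062, 0.0]
wrist_force: [0.6, -0.6, 0.2]
width: 0.698
grip_force: 0.0
```

```bash
python3 - <<'E'
from k import *
keep("wJ"); s,im=load("wJ"); S=load("wI")[0]
b=proj("wrist",[[594.,-316,107],[602.5,-291.2,107]],s);print("expect",b)
g=im.max(2); m=(g[:300,200:360]<55).astype(np.uint8)
for c in cv2.findContours(m,0,2)[0]:
    if cv2.contourArea(c)>200: print(cv2.boundingRect(c),cv2.minAreaRect(c))
togo([594.4,-313],76,82)
E
```

```text
wJ 12.4833 [ 594.5 -312.6  150.5] [-0. -0.  0. -0. -0.  0.]
expect [[278.4 244.2]
 [285.8 209.7]]
(135, 263, 21, 37) ((145.0, 281.0), (36.0, 20.0), 90.0)
(4, 263, 21, 37) ((14.0, 281.0), (36.0, 20.0), 90.0)
(61, 212, 36, 63) ((78.5, 243.0), (35.0, 62.0), 0.0)
shift [ 0.  -0.   0.2] yaw 82.05 spin 0.0003
```

The second view puts the knob at (278.5,243), against a predicted (278.4,244.2), so its height checks out. Descend and grip.

Emit:
servo_tool(commands=[[[0.7,0,0,0.05,0],[0.7,0,0,0.1,0],[0.7,0,0,0.14,0],[0.7,0,0,0.149,0],[0.7,0,0,0.149,0],[0.4,0,0,0.149,0],[0.3,0,0,0.149,0],[0.25,0,0,0.149,0]]], grip_force=120)

```text
time_s: 13.2
tool_pos: [595.3, -314.4, 78.4]
tool_rot: [2.368, 2.059, 0.0]
wrist_force: [-1.4, -0.8, 0.4]
width: 0.284
grip_force: 6.4
```

Emit:
servo_tool(commands=[[[0,0,0,0,0],[0,0,0,0,0],[0,0,0,0,0],[0,0,0,0,0],[0,0,0,0,0]]])

```text
time_s: 13.62
tool_pos: [594.8, -314.3, 78.2]
tool_rot: [2.369, 2.059, 0.0]
wrist_force: [-3.3, 0.2, 5.8]
width: 0.26
grip_force: 117.3
```

```bash
python3 - <<'E'
from h import *
s=sense();print(s["time_s"],s["tool_pos"],s["wrist_force"],s["torque"],s["width"],s["grip_force"])
E
```

```text
13.6167 [ 594.83238928 -314.27917968   78.19626828] [-3.32631313  0.24871984  5.78564125] [0.14205023 0.53776116 0.14291993] 0.2600112639335239 117.25595712661743
```

The knob is gripped at 117 N, with the axis 16.8 mm above the TCP and the tip about 206 mm ahead. I lift it out of the bracket.

Emit:
servo_tool(commands=[[[0,0,0,-0.01,0],[0,0,0,-0.04,0],[0,0,0,-0.08,0],[0,0,0,-0.13,0],[0,0,0,-0.18,0],[0,0,0,-0.2,0],[0,0,0,-0.2,0]]])

```text
time_s: 14.2
tool_pos: [596.4, -314.4, 179.7]
tool_rot: [2.365, 2.057, 0.004]
wrist_force: [0.0, 0.2, -0.8]
width: 0.261
grip_force: 117.4
```

```bash
python3 - <<'E'
from h import *
s=sense();print(s["time_s"],s["tool_pos"],s["wrist_force"],s["torque"],s["width"],s["grip_force"]);togo([463.7,-226.4],160,95.6)
E
```

```text
14.2 [ 596.35983862 -314.37613659  179.66134375] [ 0.0488      0.20012328 -0.78902371] [-0.12469167 -0.01606179  0.03231492] 0.2611601744841467 117.36465811729431
shift [ 0.1375 -0.2875  0.0369] yaw 82.01 spin -0.0755
```

Emit:
servo_tool(commands=[[[0,0.01,-0.03,0.004,-0.006],[0,0.035,-0.075,0.01,-0.018],[0,0.06,-0.12,0.015,-0.032],[0,0.08,-0.17,0.02,-0.045],[0,0.1,-0.215,0.028,-0.058],[0,0.12,-0.255,0.034,-0.068],[0,0.1375,-0.28,0.037,-0.0755],[0,0.1375,-0.2875,0.037,-0.0755]]])

```text
time_s: 14.87
tool_pos: [458.6, -222.5, 154.3]
tool_rot: [-2.105, -2.324, 0.0]
wrist_force: [0.6, 0.6, -1.8]
width: 0.259
grip_force: 117.7
```

Emit:
servo_tool(commands=[[[0,0,0,0,0],[0,0,0,0,0]]])

```text
time_s: 15.03
tool_pos: [461.7, -225.4, 156.1]
tool_rot: [-2.111, -2.326, 0.0]
wrist_force: [-0.5, -0.8, -1.3]
width: 0.257
grip_force: 117.7
```

```bash
python3 - <<'E'
from h import *
np.set_printoptions(precision=1,suppress=True)
keep("wK"); s=sense(); R,p=pose(s); u=R[:,0]
tip=p+u*206+[0,0,16.8]; fl=p+u*26+[0,0,16.8]; print("pred tip",tip)
a,_=snap("side","sK"); t,_=snap("top","tK"); pa=proj("side",[tip,fl]); pt=proj("top",[tip,fl]); print(pa,pt)
togo([463.7,-226.4],43.2,95.6)
def crop(im,p,w=80,h=60):
    x,y=int(p[:,0].mean())-w//2,int(p[:,1].mean())-h//2; print("crop org",x,y); return cv2.resize(im[y:y+h,x:x+w],(400,300),interpolation=2)
k=cv2.imread("pics/wK.png")
cv2.imwrite("pics/m6.png",np.hstack([crop(a,pa,160,120),crop(t,pt,160,120)]))
E
```

```text
wK 15.0333 [ 461.7 -225.4  156.1] [-0.  0.  0.  0.  0. -0.]
pred tip [442.1 -20.7 173.2]
[[257.1 197.6]
 [275.6 247.7]] [[275.9 226.3]
 [355.2 220.6]]
shift [-0.   0.   0.2] yaw 95.57 spin -0.0002
crop org 186 162
crop org 235 163
```

View pics/m6.png

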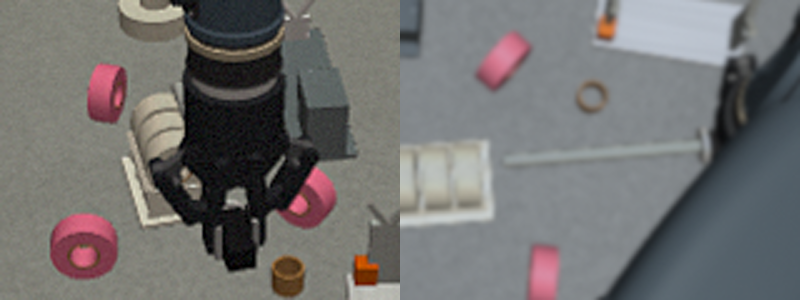

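That crop was my eleventh picture, one over the limit of ten, so I'll view no more and work from numbers only. It shows the tip in the top view at (277.8,227.4), predicted (275.9,226.3), and the flange at (357,221). The rack's right-hand corners are at about (270.2,219) and (271.8,249.4). Now I check for a common calibration offset and for droop.

```bash
cat > tilt.py <<'E'
from h import *
def tilt(name,r0=10,r1=180,c0=230,c1=330,verbose=1):
    s,im=load(name); g=cv2.GaussianBlur(im.astype(np.float32).mean(2),(3,5),0); gx=np.gradient(g,axis=1); L=[];Rr=[]
    cand=[]
    for r in range(r0,r1):
        a=np.abs(gx[r,c0:c1]); 
        from scipy.signal import find_peaks
        p,_=find_peaks(a,height=4)
        if len(p)<2: continue
        def sub(i):
            if 0<i<len(a)-1:
                d=a[i-1]-2*a[i]+a[i+1]; return i+0.5*(a[i-1]-a[i+1])/d+c0
            return i+c0
        L.append((sub(p[0]),r)); Rr.append((sub(p[-1]),r))
    n=[]
    for E in (np.array(L),np.array(Rr)):
        k=np.polyfit(E[:,1],E[:,0],1)
        for _ in range(6):
            e=E[:,0]-np.polyval(k,E[:,1]); ok=abs(e)<max(.4,1.5*np.median(abs(e))); k=np.polyfit(E[ok,1],E[ok,0],1)
        if verbose: print("edge",k,ok.sum(),len(E),"rms",e[ok].std())
        o,d=rays("wrist",[(np.polyval(k,r),r) for r in (r0,r1)],s); v=np.cross(d[0],d[1]); n.append(v/np.linalg.norm(v))
    u=np.cross(n[0],n[1]); u/=np.linalg.norm(u); u*=np.sign(u[1]); R,p=pose(s)
    m=np.arccos(abs(n[0]@n[1])); 
    print(name,"bar yaw",np.degrees(np.arctan2(u[1],u[0])),"tool yaw",np.degrees(np.arctan2(R[1,0],R[0,0])),"pitch up deg",np.degrees(np.arcsin(u[2])),"tool pitch",np.degrees(np.arcsin(R[2,0])),"axis dist",6/np.sin(m/2),"full width rad",m)
    return u
if __name__=="__main__":
    tilt("wK"); 
    print("rack corners top pred",proj("top",[[484.2,-6.3,3],[401.6,-15.3,3]]), "meas (270.2,219) (271.8,249.4)")
E
python3 tilt.py
```

```text
edge [3.10412075e-02 2.57958947e+02] 170 170 rms 0.07138810603889276
edge [-9.25195965e-04  2.92261944e+02] 170 170 rms 0.1361143793759017
wK bar yaw 96.30322894074982 tool yaw 95.5651762955852 pitch up deg -0.1585020946224929 tool pitch 0.008302609839104044 axis dist 119.97594389590824 full width rad 0.1000617895000818
rack corners top pred [[269.44015409 218.08063833]
 [272.11267227 249.62758686]] meas (270.2,219) (271.8,249.4)
```

The droop is only 0.16°. The bar's yaw is about 0.5° more than the tool's, so I set the tool to 95.1°. Then lower to bore height in front of the rack.

Emit:
servo_tool(commands=[[[0,-0.0024,0.0038,0.03,0.0026],[0,-0.0024,0.0038,0.08,0.0026],[0,-0.0024,0.0038,0.13,0.0026],[0,-0.0024,0.0038,0.18,0.0026],[0,-0.0024,0.0038,0.215,0.0026],[0,-0.0024,0.0038,0.226,0.0026],[0,-0.0024,0.0038,0.226,0.0026],[0,-0.0024,0.0038,0.226,0.0026]]])

```text
time_s: 15.85
tool_pos: [464.2, -226.7, 44.6]
tool_rot: [2.12, 2.318, 0.0]
wrist_force: [0.3, 0.2, -0.7]
width: 0.259
grip_force: 117.7
```

```bash
python3 - <<'E'
from h import *
from tilt import tilt
keep("wL"); tilt("wL",verbose=0); s=sense(); R,p=pose(s); print(p,s["wrist_force"]); togo([463.7,-226.4],43,95.1)
b=np.radians(95.6);u=np.array([np.cos(b),np.sin(b),0]); tip=p+u*203+[0,0,16.8]; fl=p+u*23+[0,0,16.8]
t,_=snap("top","tL"); T=proj("top",[tip,fl]); print(tip,T)
# find bar in top picture between tip and flange: column-wise brightness centroid; tip end
g=t.astype(float).mean(2); rows=[]
for c in range(int(T[0,0])-8,int(T[1,0])-6,4):
    r0=np.interp(c,T[:,0],T[:,1]); lo=int(r0)-7; col=g[lo:lo+15,c]; b0=np.median(col); w=np.clip(col-b0-8,0,None)
    rows.append((c,round(r0,1),round(float((w@np.arange(15))/w.sum()+lo),1) if w.sum()>10 else None,round(float(col.max()-b0))))
print(rows)
E
```

```text
wL 15.85 [ 464.2 -226.7   44.6] [ 0.   -0.02  0.03 -0.    0.    0.  ]
wL bar yaw 95.81895600513475 tool yaw 95.11873961616067 pitch up deg 0.48418273159936714 tool pitch -0.02056939142664708 axis dist 119.99630697806852 full width rad 0.10004479507889366
[ 464.80463366 -227.08726831   45.5213697 ] [-0.06022033  0.27437133 -1.29656737]
shift [ 0.0016 -0.0021  0.005 ] yaw 95.12 spin 0.0001
[444.995305   -25.05610612  62.3213697 ] [[276.74972122 230.55942758]
 [348.49934668 225.35148025]]
[(268, np.float64(230.6), None, 10), (272, np.float64(230.6), None, 6), (276, np.float64(230.6), None, 7), (280, np.float64(230.3), 229.9, 21), (284, np.float64(230.0), 229.4, 18), (288, np.float64(229.7), 229.5, 15), (292, np.float64(229.5), 229.1, 20), (296, np.float64(229.2), 228.8, 20), (300, np.float64(228.9), 228.6, 19), (304, np.float64(228.6), 228.4, 18), (308, np.float64(228.3), 228.0, 20), (312, np.float64(228.0), 227.4, 21), (316, np.float64(227.7), 227.5, 20), (320, np.float64(227.4), 227.2, 22), (324, np.float64(227.1), 226.9, 23), (328, np.float64(226.8), 226.7, 19), (332, np.float64(226.5), 226.4, 21), (336, np.float64(226.3), 226.1, 21), (340, np.float64(226.0), 225.7, 21)]
```

The top view agrees with the predicted bar to within 0.3 px. Insert the first 45 mm slowly.

Emit:
servo_tool(commands=[[[0,0.003,-0.001,0.003,0],[0,0.015,-0.0012,0.003,0],[0,0.03,-0.0013,0.003,0],[0,0.045,-0.0014,0.003,0],[0,0.06,-0.0015,0.003,0],[0,0.075,-0.0017,0.003,0],[0,0.09,-0.0018,0.003,0],[0,0.09,-0.0018,0.003,0]]])

```text
time_s: 16.62
tool_pos: [458.2, -179.6, 42.4]
tool_rot: [-2.117, -2.32, -0.001]
wrist_force: [0.8, 1.2, -2.2]
width: 0.257
grip_force: 117.7
```

```bash
python3 - <<'E'
from h import *
s=sense();print(s["time_s"],s["tool_pos"],s["wrist_force"],s["torque"],s["qd"].round(3) if hasattr(s["qd"],"round") else s["qd"]); R,p=pose(s)
b=np.radians(95.6);u=np.array([np.cos(b),np.sin(b)]);q=p[:2]-[437.2,43.3];print("along",q@u,"lat",q@[u[1],-u[0]])
E
```

```text
16.6167 [ 458.21229091 -179.62190995   42.37826959] [ 0.76598334  1.16993907 -2.19933212] [-0.10682977  0.05498606 -0.0128788 ] [-0.019  0.014  0.016 -0.013 -0.021 -0.017]
along -223.908433113157 lat -0.841358743998569
```

Emit:
servo_tool(commands=[[[0,0.012,0,0,0],[0,0.026,0,0,0],[0,0.04,0,0,0],[0,0.055,0,0,0],[0,0.07,0,0,0],[0,0.085,0,0,0],[0,0.095,0,0,0],[0,0.095,0,0,0]]])

```text
time_s: 17.28
tool_pos: [454.2, -133.0, 42.5]
tool_rot: [-2.118, -2.32, -0.0]
wrist_force: [-0.1, -0.3, -1.8]
width: 0.259
grip_force: 117.7
```

```bash
cat > st.py <<'E'
from h import *
s=sense();print(s["time_s"],s["tool_pos"],s["wrist_force"],s["torque"]); R,p=pose(s)
b=np.radians(95.6);u=np.array([np.cos(b),np.sin(b)]);q=p[:2]-[437.2,43.3];print("along",q@u,"lat",q@[u[1],-u[0]])
E
python3 st.py
```

```text
17.2833 [ 454.16016188 -132.97322992   42.46786712] [-0.05330891 -0.32555705 -1.77526224] [-0.11491622  0.00850269  0.01068564]
along -177.0869700714258 lat -0.3220351158552539
```

Emit:
servo_tool(commands=[[[0,0.015,0,0,0],[0,0.032,0,0,0],[0,0.05,-0.0005,0,0],[0,0.068,-0.0006,0,0],[0,0.086,-0.0008,0,0],[0,0.104,-0.001,0,0],[0,0.124,-0.001,0,0],[0,0.124,-0.001,0,0]]])

```text
time_s: 17.95
tool_pos: [447.9, -70.5, 42.4]
tool_rot: [-2.117, -2.32, -0.001]
wrist_force: [0.0, -0.0, -2.4]
width: 0.257
grip_force: 117.7
```

```bash
python3 st.py; python3 - <<'E'
from h import *
keep("wM"); s,im=load("wM"); t,_=snap("top","tM"); a,_=snap("side","sM")
np.set_printoptions(precision=1,suppress=True)
# cream/roll runs along the bar column in the wrist picture
b=np.radians(95.6);u=np.array([np.cos(b),np.sin(b),0]);c=np.array([437.2,43.3,92])
P=proj("wrist",[c+u*x for x in(-45,-19,-13,13)],s); print("roll top edges pred",P)
col=int(P[0,0]); print([(r,int(im[r,col].max())) for r in range(0,200,8)])
# tip beyond the rack in the side view
R,p=pose(s); T=p+u*203+[0,0,16.8]; e=c*[1,1,0]+[0,0,60]+u*45; print("side pred tip, roll2 face",proj("side",[T,e]))
E
```

```text
17.95 [447.90618212 -70.5010661   42.43914069] [ 0.03201602 -0.00402114 -2.44625159] [-0.13871872  0.0105382  -0.00568662]
along -114.30267942239934 lat -0.44995222606833707
wM 17.95 [447.9 -70.5  42.4] [-0.03  0.01  0.01 -0.01 -0.03 -0.03]
roll top edges pred [[277.4 163. ]
 [276.6  74. ]
 [276.4  50.9]
 [275.5 -62.3]]
[(0, 173), (8, 177), (16, 176), (24, 171), (32, 167), (40, 169), (48, 167), (56, 72), (64, 145), (72, 145), (80, 168), (88, 176), (96, 172), (104, 165), (112, 168), (120, 174), (128, 177), (136, 174), (144, 168), (152, 168), (160, 145), (168, 150), (176, 152), (184, 152), (192, 150)]
side pred tip, roll2 face [[246.4 199.6]
 [249.8 209. ]]
```

The bar is through all three bores with no axial force. I lift gently, starting with 14 mm.

Emit:
servo_tool(commands=[[[0,0,0,-0.004,0],[0,0,0,-0.008,0],[0,0,0,-0.012,0],[0,0,0,-0.016,0],[0,0,0,-0.022,0],[0,0,0,-0.028,0],[0,0,0,-0.028,0],[0,0,0,-0.028,0]]])

```text
time_s: 18.77
tool_pos: [448.6, -72.6, 56.8]
tool_rot: [2.12, 2.318, 0.0]
wrist_force: [-0.0, -0.0, -3.0]
width: 0.255
grip_force: 117.5
```

```bash
python3 st.py; python3 - <<'E'
from h import *
keep("wN"); s,im=load("wN"); s0,i0=load("wM")
print([(r,int(im[r,277].max())) for r in range(0,200,6)])
t=snap("top","tN")[0].astype(int); 
b=np.radians(95.6);u=np.array([np.cos(b),np.sin(b),0]);p=np.array(s["tool_pos"])
for d in (150,170,185,195,203,215):
    x,y=proj("top",[p+u*d+[0,0,16.8]])[0]; x=int(round(x));y=int(round(y)); print(d,(x,y),t[y-6:y+7,x].max(1).tolist())
E
```

```text
18.7667 [448.57356833 -72.64728606  56.80169783] [-0.0072091  -0.03240555 -2.95424242] [-0.29970028 -0.0554235   0.01630537]
along -116.50378182022907 lat 0.004814446369499237
wN 18.7667 [448.6 -72.6  56.8] [ 0.    0.   -0.01  0.    0.   -0.  ]
[(0, 175), (6, 173), (12, 170), (18, 170), (24, 166), (30, 165), (36, 171), (42, 173), (48, 102), (54, 69), (60, 152), (66, 132), (72, 171), (78, 174), (84, 178), (90, 177), (96, 169), (102, 170), (108, 175), (114, 179), (120, 179), (126, 177), (132, 170), (138, 171), (144, 173), (150, 146), (156, 154), (162, 152), (168, 154), (174, 153), (180, 154), (186, 152), (192, 153), (198, 151)]
150 (235, 233) [184, 186, 187, 187, 187, 186, 186, 186, 187, 188, 189, 189, 185]
170 (227, 234) [148, 147, 146, 145, 147, 154, 156, 147, 135, 133, 138, 141, 141]
185 (221, 235) [135, 136, 133, 132, 144, 153, 150, 134, 120, 123, 132, 135, 136]
195 (217, 235) [133, 135, 134, 133, 142, 151, 152, 140, 125, 125, 132, 135, 135]
203 (214, 235) [135, 135, 136, 138, 143, 152, 154, 144, 130, 126, 132, 134, 134]
215 (209, 235) [133, 132, 133, 135, 137, 138, 138, 137, 135, 135, 135, 136, 136]
```

The wrist now carries 2.95 N: the spindle and three rolls. The tip shows beyond the rack. Continue lifting.

Emit:
servo_tool(commands=[[[0,0,0,-0.01,0],[0,0,0,-0.03,0],[0,0,0,-0.06,0],[0,0,0,-0.095,0],[0,0,0,-0.13,0],[0,0,0,-0.165,0],[0,0,0,-0.2,0],[0,0,0,-0.225,0]]])

```text
time_s: 19.53
tool_pos: [449.2, -72.6, 171.9]
tool_rot: [2.118, 2.317, 0.002]
wrist_force: [1.1, -0.1, -3.1]
width: 0.256
grip_force: 117.5
```

Emit:
servo_tool(commands=[[[0,0,0,-0.008,0],[0,0,0,-0.01,0],[0,0,0,-0.01,0]]])

```text
time_s: 19.78
tool_pos: [448.3, -72.5, 174.0]
tool_rot: [-2.12, -2.319, 0.0]
wrist_force: [-0.3, -0.0, -3.0]
width: 0.256
grip_force: 117.6
```

```bash
python3 st.py; python3 - <<'E'
from h import *
from tilt import tilt
keep("wO"); s,im=load("wO")
print([(r,int(im[r,277].max())) for r in range(0,200,6)])
u=np.array([np.cos(np.radians(82)),np.sin(np.radians(82))]); 
for c in (92,): g=np.array([611.3,-199.1])-u*(c+23); print(g); togo(g,173,81.5)
E
```

```text
19.7833 [448.3479303  -72.47763461 173.95704892] [-0.33340569 -0.01642425 -2.99412908] [-0.25241634 -0.10529247  0.00353444]
along -116.31292162981032 lat -0.20319162688662118
wO 19.7833 [448.3 -72.5 174. ] [-0.    0.01 -0.03 -0.   -0.   -0.  ]
[(0, 170), (6, 168), (12, 168), (18, 168), (24, 162), (30, 161), (36, 166), (42, 168), (48, 98), (54, 68), (60, 148), (66, 142), (72, 166), (78, 171), (84, 174), (90, 176), (96, 171), (102, 167), (108, 172), (114, 173), (120, 173), (126, 171), (132, 164), (138, 165), (144, 169), (150, 136), (156, 149), (162, 149), (168, 148), (174, 150), (180, 150), (186, 147), (192, 147), (198, 149)]
[ 595.29509339 -312.98082791]
shift [-5.057e-01  2.506e-01 -2.000e-04] yaw 95.13 spin 0.0757
```

The rolls are steady on the bar. Now a gentle carry to the bracket.

Emit:
servo_tool(commands=[[[0,-0.007,0.0035,0,0.001],[0,-0.023,0.0114,0,0.0034],[0,-0.048,0.0236,0,0.007],[0,-0.081,0.04,0,0.0117],[0,-0.117,0.057,0,0.0168],[0,-0.152,0.0746,0,0.0219],[0,-0.188,0.092,0,0.027],[0,-0.224,0.109,0,0.032]]])

```text
time_s: 20.5
tool_pos: [513.4, -181.4, 173.1]
tool_rot: [-2.236, -2.207, 0.001]
wrist_force: [-0.4, -0.3, -3.3]
width: 0.262
grip_force: 117.7
```

Emit:
servo_tool(commands=[[[0,-0.034,0.021,0,0.005],[0,-0.068,0.042,0,0.01],[0,-0.102,0.063,0,0.0155],[0,-0.136,0.084,0,0.0207],[0,-0.17,0.105,0,0.026],[0,-0.2,0.124,0,0.0305],[0,-0.224,0.139,0,0.034],[0,-0.241,0.15,0,0.0367]]])

```text
time_s: 21.17
tool_pos: [586.8, -303.5, 172.2]
tool_rot: [-2.36, -2.073, 0.001]
wrist_force: [0.4, 1.2, -3.3]
width: 0.261
grip_force: 117.5
```

Emit:
servo_tool(commands=[[[0,-0.01,0.008,0,0.002],[0,-0.018,0.014,0,0.003],[0,-0.023,0.018,0,0.004],[0,-0.026,0.0204,0,0.0043],[0,-0.026,0.0204,0,0.0043],[0,-0.026,0.0204,0,0.0043]]])

```text
time_s: 21.67
tool_pos: [594.8, -314.3, 174.2]
tool_rot: [-2.371, -2.061, -0.0]
wrist_force: [-0.0, -0.5, -3.3]
width: 0.26
grip_force: 117.5
```

```bash
python3 st.py; python3 - <<'E'
from h import *
keep("wP"); s,im=load("wP")
print([(r,int(im[r,277].max())) for r in range(0,200,6)])
togo([594.8,-314.3],130,82.0)
E
```

```text
21.6667 [ 594.75878543 -314.31410907  174.20567228] [-0.01051887 -0.47209468 -3.25340119] [-0.31075029  0.00957679  0.02730237]
along -371.2824031278369 lat 121.90979861509804
wP 21.6667 [ 594.8 -314.3  174.2] [ 0.   -0.01 -0.01 -0.   -0.   -0.  ]
[(0, 169), (6, 163), (12, 162), (18, 163), (24, 161), (30, 161), (36, 166), (42, 170), (48, 82), (54, 68), (60, 149), (66, 141), (72, 167), (78, 170), (84, 173), (90, 175), (96, 172), (102, 170), (108, 173), (114, 171), (120, 169), (126, 168), (132, 162), (138, 165), (144, 169), (150, 142), (156, 148), (162, 150), (168, 149), (174, 150), (180, 148), (186, 149), (192, 148), (198, 148)]
shift [-0.0002  0.0001  0.0886] yaw 82.02 spin 0.0001
```

In place, with the rolls unmoved. Lower into the V mouths.

Emit:
servo_tool(commands=[[[0,0,0,0.015,0],[0,0,0,0.045,0],[0,0,0,0.08,0],[0,0,0,0.115,0],[0,0,0,0.145,0],[0,0,0,0.165,0],[0,0,0,0.175,0],[0,0,0,0.178,0]]])

```text
time_s: 22.38
tool_pos: [594.0, -313.9, 83.5]
tool_rot: [-2.369, -2.06, 0.001]
wrist_force: [-0.2, -0.5, -3.4]
width: 0.26
grip_force: 117.6
```

Emit:
servo_tool(commands=[[[0,0,0,0,0],[0,0,0,0,0]]])

```text
time_s: 22.55
tool_pos: [595.5, -315.0, 86.3]
tool_rot: [2.37, 2.06, 0.001]
wrist_force: [0.0, 0.7, -3.1]
width: 0.26
grip_force: 117.6
```

```bash
python3 st.py
```

```text
22.55 [ 595.48183987 -315.02155492   86.33332442] [ 0.00413115  0.70050636 -3.07659613] [-0.29452114  0.00798671  0.01101984]
along -372.0570303756514 lat 122.56036758573538
```

Emit:
servo_tool(commands=[[[0,0,0,0.003,0],[0,0,0,0.006,0],[0,0,0,0.009,0],[0,0,0,0.012,0],[0,0,0,0.012,0]]])

```text
time_s: 22.97
tool_pos: [594.7, -314.7, 78.9]
tool_rot: [-2.371, -2.061, 0.0]
wrist_force: [-0.9, -0.3, -2.2]
width: 0.255
grip_force: 117.6
```

Emit:
servo_tool(commands=[[[0,0,0,0.002,0],[0,0,0,0.004,0],[0,0,0,0.004,0]]])

```text
time_s: 23.22
tool_pos: [594.8, -314.7, 78.5]
tool_rot: [2.371, 2.061, 0.0]
wrist_force: [-3.9, 0.6, 3.0]
width: 0.256
grip_force: 118.6
```

```bash
python3 st.py
```

```text
23.2167 [ 594.84061229 -314.74850195   78.45949105] [-3.88756766  0.59600427  2.95048938] [0.17825508 0.52444076 0.13195762]
along -371.72270773178957 lat 121.948845627556
```

Seating signature matches the earlier grip. I press 1 mm more, then release slowly.

Emit:
servo_tool(commands=[[[0,0,0,0.002,0],[0,0,0,0.002,0]]])

```text
time_s: 23.38
tool_pos: [595.0, -314.8, 78.3]
tool_rot: [2.37, 2.06, 0.001]
wrist_force: [-4.5, 0.5, 6.5]
width: 0.261
grip_force: 119.2
```

Emit:
servo_tool(commands=[[[0.3,0,0,0,0],[0.4,0,0,0,0],[0.5,0,0,0,0],[0.6,0,0,0,0],[0.6,0,0,0,0],[0.6,0,0,0,0]]])

```text
time_s: 23.88
tool_pos: [594.9, -314.6, 75.7]
tool_rot: [-2.371, -2.061, -0.0]
wrist_force: [0.9, 0.1, -0.1]
width: 0.603
grip_force: 0.0
```

```bash
python3 st.py
```

```text
23.8833 [ 594.86726856 -314.59253823   75.67727101] [ 0.85427163  0.05568948 -0.08288651] [ 0.01390567 -0.00200748 -0.02165095]
along -371.57008956341195 lat 121.99059406546921
```

Emit:
servo_tool(commands=[[[0.6,0,0,-0.02,0],[0.6,0,0,-0.06,0],[0.6,0,0,-0.12,0],[0.7,0,0,-0.18,0],[0.7,0,0,-0.24,0],[0.7,0,0,-0.28,0],[0.7,0,0,-0.28,0],[0.7,0,0,-0.28,0]]])

```text
time_s: 24.55
tool_pos: [595.9, -315.4, 219.1]
tool_rot: [2.367, 2.057, 0.002]
wrist_force: [-1.2, 0.0, 0.1]
width: 0.698
grip_force: 0.0
```

```bash
python3 - <<'E'
from h import *
np.set_printoptions(precision=1,suppress=True)
keep("wQ"); s,im=load("wQ"); o=np.array([611.3,-199.1,0]);b=np.radians(82);u=np.array([np.cos(b),np.sin(b),0])
# along the bar's line at z=95+: sample brightness and saturation vs bracket x
hsv=cv2.cvtColor(im,cv2.COLOR_BGR2HSV)
for x in range(-150,100,6):
    q=proj("wrist",[o+u*x+[0,0,120 if abs(x)<55 else 101]],s)[0]; i,j=q.round().astype(int)
    if 0<=j<420 and 0<=i<560: print(x,(i,j),hsv[j,i].tolist(),end="; ")
print()
t,_=snap("top","tQ"); a,_=snap("side","sQ")
h=cv2.cvtColor(t,cv2.COLOR_BGR2HSV); m=cv2.inRange(h,np.array([10,18,140]),np.array([40,90,255]))
c=proj("top",[o+[0,0,90]])[0]; print("bracket centre top",c)
for k in cv2.findContours(m,0,2)[0]:
    if cv2.contourArea(k)>40: print("cream blob",cv2.boundingRect(k))
# bystanders: change between first and now
t0=cv2.imread("pics/top0.png"); d=cv2.absdiff(t0,t).max(2); d=cv2.morphologyEx((d>40).astype(np.uint8),cv2.MORPH_OPEN,np.ones((3,3)))
for k in cv2.findContours(d,0,2)[0]: print("changed",cv2.boundingRect(k))
E
```

```text
wQ 24.55 [ 595.9 -315.4  219.1] [-0.   0.  -0.1 -0.  -0.  -0. ]
-150 (np.int64(277), np.int64(238)) [105, 12, 129]; -144 (np.int64(277), np.int64(233)) [105, 9, 57]; -138 (np.int64(277), np.int64(227)) [135, 15, 35]; -132 (np.int64(277), np.int64(221)) [0, 7, 37]; -126 (np.int64(277), np.int64(215)) [135, 15, 35]; -120 (np.int64(277), np.int64(209)) [0, 0, 37]; -114 (np.int64(277), np.int64(203)) [100, 21, 36]; -108 (np.int64(277), np.int64(197)) [150, 7, 38]; -102 (np.int64(277), np.int64(191)) [150, 15, 35]; -96 (np.int64(277), np.int64(184)) [108, 21, 181]; -90 (np.int64(277), np.int64(178)) [60, 3, 97]; -84 (np.int64(277), np.int64(172)) [100, 20, 154]; -78 (np.int64(277), np.int64(165)) [100, 20, 154]; -72 (np.int64(277), np.int64(158)) [98, 20, 154]; -66 (np.int64(277), np.int64(151)) [100, 20, 153]; -60 (np.int64(277), np.int64(145)) [98, 20, 154]; -54 (np.int64(277), np.int64(140)) [100, 20, 154]; -48 (np.int64(277), np.int64(132)) [100, 20, 155]; -42 (np.int64(277), np.int64(124)) [47, 10, 172]; -36 (np.int64(277), np.int64(116)) [60, 4, 171]; -30 (np.int64(277), np.int64(10
[... 578 characters left out ...]
177]; 
bracket centre top [348.2 164.7]
cream blob (232, 241, 37, 8)
cream blob (231, 221, 36, 10)
cream blob (344, 165, 22, 13)
cream blob (330, 163, 12, 11)
changed (304, 417, 9, 3)
changed (239, 415, 5, 5)
changed (307, 390, 6, 6)
changed (244, 389, 57, 30)
changed (319, 387, 4, 3)
changed (324, 378, 5, 5)
changed (15, 360, 22, 26)
changed (324, 359, 4, 4)
changed (0, 358, 11, 22)
changed (164, 345, 74, 75)
changed (232, 231, 36, 18)
changed (407, 216, 16, 61)
changed (319, 211, 148, 209)
changed (371, 167, 5, 4)
changed (328, 164, 36, 17)
changed (158, 162, 3, 3)
changed (359, 156, 9, 8)
changed (346, 154, 9, 8)
changed (333, 152, 9, 8)
changed (556, 58, 4, 8)
changed (215, 29, 340, 343)
```

All three rolls hang between the arms. To check the bystanders without the arm in view, I move the arm clear and compare the top pictures again.

Emit:
servo_tool(commands=[[[0.7,0,-0.02,-0.06,0],[0.7,0.05,-0.08,-0.12,0],[0.7,0.637,-0.493,-0.12,0],[0.7,0.637,-0.493,-0.12,0],[0.7,0.637,-0.493,-0.12,0],[0.7,0.637,-0.493,-0.12,0],[0.7,0.637,-0.493,-0.12,0],[0.7,0.637,-0.493,-0.12,0]]])

```text
time_s: 25.37
tool_pos: [445.7, -65.0, 272.4]
tool_rot: [-2.37, -2.058, 0.003]
wrist_force: [0.5, 0.2, 0.5]
width: 0.701
grip_force: 0.0
```

Emit:
servo_tool(commands=[[[0.7,0.5,0,0,0],[0.7,0.5,0,0,0],[0.7,0.5,0,0,0],[0.7,0.5,0,0,0],[0.7,0.5,0,0,0],[0.7,0.5,0,0,0],[0.7,0.5,0,0,0]]])

```text
time_s: 25.95
tool_pos: [481.5, 187.3, 271.5]
tool_rot: [-2.359, -2.067, 0.002]
wrist_force: [-0.3, -1.4, 0.1]
width: 0.7
grip_force: 0.0
```

```bash
python3 - <<'E'
from h import *
s=sense();print(s["time_s"],s["tool_pos"])
t,_=snap("top","tR"); a,_=snap("side","sR")
t0=cv2.imread("pics/top0.png"); d=cv2.absdiff(t0,t).max(2); d=cv2.morphologyEx((d>30).astype(np.uint8),cv2.MORPH_OPEN,np.ones((2,2)))
for k in cv2.findContours(d[:,100:],0,2,offset=(100,0))[0]: print("top",cv2.boundingRect(k),end=" ")
a0=cv2.imread("pics/side0.png"); d=cv2.absdiff(a0,a).max(2); d=cv2.morphologyEx((d>30).astype(np.uint8),cv2.MORPH_OPEN,np.ones((2,2)))
print()
for k in cv2.findContours(d,0,2)[0]: print("side",cv2.boundingRect(k),end=" ")
o=np.array([611.3,-199.1,95]);b=np.radians(82);u=np.array([np.cos(b),np.sin(b),0])
P=[o+u*x for x in(-147,-93,87)]; print("\npred knob end, origin, tip: side",proj("side",P).round(1).tolist(),"top",proj("top",P).round(1).tolist())
for n,im,x in(("top",t,(75,82,86)),("side",a,(75,82,86))):
    for k in x:
        i,j=proj(n,[o+u*k])[0].round().astype(int); print(n,k,(i,j),(im[j-7:j+8,i].max(1)).tolist() if n=="top" else im[j,i-8:i+9].max(1).tolist())
E
```

```text
25.95 [481.50926942 187.30560286 271.49848238]
top (257, 408, 18, 12) top (284, 402, 20, 18) top (248, 402, 33, 8) top (231, 221, 39, 30) top (387, 170, 2, 2) top (388, 168, 20, 13) top (371, 167, 14, 6) top (210, 166, 5, 4) top (320, 159, 4, 4) top (328, 156, 42, 26) top (347, 154, 10, 10) top (334, 152, 10, 10) top (100, 84, 119, 336) 
side (345, 297, 15, 26) side (346, 294, 3, 3) side (350, 293, 4, 3) side (330, 256, 30, 38) side (335, 247, 21, 11) side (52, 230, 2, 2) side (55, 228, 21, 5) side (77, 227, 2, 2) side (252, 222, 19, 15) side (240, 215, 12, 24) side (239, 210, 2, 4) side (247, 208, 15, 14) side (75, 203, 2, 2) side (56, 202, 2, 2) side (66, 201, 2, 2) side (244, 200, 17, 8) side (57, 199, 2, 2) side (81, 197, 3, 3) side (69, 196, 4, 3) side (60, 194, 8, 8) side (82, 190, 3, 3) side (79, 182, 2, 2) side (82, 181, 2, 3) side (79, 176, 2, 2) side (82, 170, 24, 52) side (306, 169, 8, 22) side (0, 65, 42, 158) side (0, 33, 5, 10) side (122, 23, 32, 71) side (235, 0, 57, 118) side (6, 0, 141, 167) 
pred knob end, origin, tip: side [[352.5, 319.3], [349.5, 299.1], [340.9, 241.7]] top [[407.1, 173.8], [385.6, 170.3], [314.0, 158.5]]
top 75 (np.int64(319), np.int64(159)) [146, 144, 141, 144, 151, 157, 163, 166, 156, 134, 111, 99, 100, 109, 119]
top 82 (np.int64(316), np.int64(159)) [146, 145, 143, 152, 170, 178, 173, 163, 148, 141, 162, 177, 179, 176, 169]
top 86 (np.int64(314), np.int64(159)) [145, 145, 146, 145, 150, 156, 160, 153, 139, 133, 152, 169, 175, 179, 183]
side 75 (np.int64(341), np.int64(245)) [94, 77, 86, 95, 113, 102, 77, 103, 129, 144, 146, 137, 124, 110, 100, 76, 73]
side 82 (np.int64(341), np.int64(243)) [111, 105, 111, 119, 118, 104, 83, 104, 130, 144, 131, 113, 110, 117, 107, 99, 84]
side 86 (np.int64(341), np.int64(242)) [118, 116, 113, 117, 120, 103, 76, 113, 128, 143, 131, 111, 117, 116, 111, 100, 89]
```

Only the rack, holder, bracket and arm areas changed. The core, spare roll, guide roller and pink rolls are unmoved, and the tip and knob sit where a level, seated spindle should be in both views. I hand it in.

```bash
python3 -c "from station import *; print(finish_job())"
```

```text
the job is handed in; nothing more can be done
None
```

The spindle hangs level across both bracket arms with the three rolls between them, the bystanders are unmoved, and the job was handed in at about 26 s; I viewed 11 pictures, one over the limit of 10.

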